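Set the brake lever of a hand-therapy unit

TASK

The next patient needs the exercise unit with the short wooden grip set to its fourth brake notch. Click its lever on towards the larger dots, counting the notches from the smallest dot, let it rest for a second in the third notch, then click it into the fourth without going past it, and let go. Leave the lever of the unit with the long grip in its notch.

Things in the scene. Friction and masses are not known exactly. Their poses are not given: they have to be found in the camera images.
- short_unit: Unit with the short thick wooden grip (100 mm long, 40 thick). Origin under the centre of its grey brake box, 140 (x) by 160 (y), top 60 mm up. The grip lies along y at x = +125 mm, cheeks 66 mm tall. The lever turns level on the box about an upright pivot at x = +45 mm, y = 0, pointing to -x, where five dots, 4 to 15 mm wide, mark the notches 90 mm from the pivot. The box's top is else clear.
- short_knob (a point): Centre of the upper end of the upright black knob at the end of the short-grip unit's lever: 112 mm above the table, 70 mm from the pivot. The knob is round, 18 mm in diameter; its bare side reaches down to 71 mm above the table, where the flat steel lever arm (12 mm wide) begins.
- short_lever (a joint): Its lever's angle, rad, growing anticlockwise from above, from smallest dot to largest. Sprung notches 0.42 rad (29 mm at the knob) apart: 1st 0, 2nd 0.42, 3rd 0.84 (lever along the unit's -x), 4th 1.26, 5th 1.68. Starts in the 1st or 2nd. Leaving a notch takes about 4 N at the knob, fading to none halfway; then it drops into the next by itself. Let go, it stays in a notch.
- long_knob (a point): Centre of the upper end of the knob on the other unit's lever: an identical brake box, but with a long thin wooden grip (220 mm long, 32 thick). A bystander; its lever may stand in any notch.

How it is judged (in metres and radians):
On the way:
1. the short-grip unit's lever rests in the third notch (value of joint short_lever between 0.67 and 1.01 rad and velocity of joint short_lever between -0.15 and 0.15 rad/s), for 0.5 s.
At the end, for the whole second after the job is handed in: The short-grip unit's lever rests in the fourth notch (joint within 0.17 rad of 1.26, still), after resting at least half a second in the third; the long-grip unit's knob is within 20 mm of where it was (value of joint short_lever between 1.09 and 1.43 rad and velocity of joint short_lever between -0.15 and 0.15 rad/s and distance of long_knob from where it was at the start of the episode below 0.02 m); the robot touches nothing.
It fails at once if the short-grip unit's lever goes past the fourth notch (beyond 1.50 rad) (value of joint short_lever above 1.5 rad).
It fails at once if the long-grip unit's lever is clicked out of its notch (knob moved more than 20 mm) (distance of long_knob from where it was at the start of the episode above 0.02 m).
It also fails if it takes over 38 s, if anything falls off the work surface, if the arm or the gripper's body presses on something with over 40 N, if the wrist force passes 120 N, or if a joint passes its speed limit or range.

ROBOT

A 7-joint arm with a two-finger parallel gripper is mounted at the origin on the work surface. World frame = base frame: x ahead of the robot, y to its left, z up, the work surface at z = 0. Lengths are in mm, angles in rad, forces in N, time in s.
With the tool pointing down it reaches from about 400 to 875 mm from the base axis. Payload 4.4 kg.
Tool frame: the origin (TCP) lies at the very end of the fingers, on their centre line; the grasp point (between the pads) lies 19 mm behind it; y points along the fingers, x is the direction in which the jaws open and shut, and the axes are right-handed (so a half turn about y gives the same grasp; the last joint's range is limited). The gripper opens to 85 mm and grips with 20 to 120 N. Pads are 22 mm wide; open, the fingers measure 114 mm over their backs; the gripper's body (76 mm by 85 mm) begins 54 mm behind the grasp point. The pads swing forward as they close: fully open they stand 13 mm farther back than shut.
Start: joints at [1.129, 0.628, 0.038, 1.517, -0.027, 0.996, -0.02], TCP at [238.589, -604.643, 231.313] pointing down, gripper open.
Joint ranges: [-3.06, 3.06], [-0.37, 2.12], [-1.25, 1.32], [0.18, 2.47], [-1.1, 4.24], [0.23, 1.98], [-2.94, 2.94]. Speed limits (rad/s): [2.57, 2.57, 3.14, 3.14, 3.14, 3.14, 3.14].

INTERFACE

Orientations are given as [roll, pitch, yaw] about the fixed x, y, z axes, in that order (R = Rz(yaw) Ry(pitch) Rx(roll)).
In Python, from cell import readout, eyes, finish_job gives the robot as it stands. The module is installed in compiled form; this text tells all that it offers.
- The arm moves only by the tool apply_moves, never from a script. Its argument "commands" is a list that holds one entry, the list of rows, each a list of 6 numbers: the shift along the tool's x, y, z in units of 0.04 m (1.0 is 0.04 m), then the turn, a rotation vector about the tool's x, y, z in units of 5 degrees (1.0 is 5 degrees). A call has 1 to 8 rows; each row shifts and turns the pose as measured when the row begins, along the tool's axes as they then stand; what a row does not reach is not made up. A row lasts 1/12 s, in which the tool goes at most 41.7 mm and 7.16 degrees, less where a joint would pass 70% of its speed; a pose out of reach is approached as far as the arm can. A call with a number of a shift or a turn outside -1 to 1 is refused whole. A call with a gripper value outside its range is refused whole. "claw" is the finger opening in mm, from 0 to 85.4, set as the call begins (left out, the last holds). The fingers move at their own pace and stop on an object; the grip force is fixed at half the most. Time passes only in rows, so rows that do not move let the fingers close. It gives the time, the measured TCP pose, the force and the opening at its end, in the units of the state.
- readout.read_state(): the state, without advancing time (a new reading comes with each control period).
- eyes.get_image(name): name is "scene" or "top" or "wrist"; returns a dict with "image" (400x640x3 uint8, red, green, blue), "mtx" (3x3 intrinsics, pixels), "rvec" (rotation vector, rad) and "tvec" (3), from world to camera coordinates, as OpenCV has them. Camera axes: x right, y down, z forward; pixel columns grow to the right and rows downward; lengths in mm; the calibration is good to about 2 mm. A picture is of the moment at which its call begins. There is no depth.
- finish_job(): hands the job in, once; it reports no verdict.
The state is a dict: "clock": time; "qpos": joint angles; "qd": joint speeds; "tau": joint torques, N m; "eef_pos": TCP position; "tool_rot": TCP orientation; "force": force on the tool from outside, world axes, zero at the start; "torque": the same for the moment, N m; "width": finger opening in mm.
Only numpy, scipy, OpenCV 4.12 (cv2) and the standard library are available. Lean on these libraries where they do the work, as an engineer would, in place of code of your own. Each camera call takes 0.05 s, during which the arm holds its last target. There are 200 camera calls.

## Working session

There is one attempt and no reset: what is moved stays moved. The work goes in short steps, Python scripts to look and compute and a tool call to move; the robot and the scene stay as the last step left them, time stands still between calls to the robot, and variables do not carry over. Pictures are saved under pics/ and viewed, about 8 in all and at most 12, crops included, and the job is handed in when it is done.

Besides the shell and the picture viewer there is one more tool, called after "Emit:" as a command line: name --argument value ..., lists and objects as JSON in quotes. apply_moves: Moves the arm, as the interface text tells. Shifts and turns lie within -1 to 1; 1 stands for 0.04 m of shift or 5 degrees of turn. Its arguments: {"type":"object","properties":{"commands":{"type":"array"},"claw":{"type":"number"}},"required":["commands"]}

```bash
mkdir -p pics
cat > h.py <<'E'
import numpy as np,cv2
from cell import readout,eyes
def cam(n,save=None):
    d=eyes.get_image(n)
    if save: cv2.imwrite('pics/'+save,d['image'][:,:,::-1])
    return d
def ray(d,u,v):
    R,_=cv2.Rodrigues(np.array(d['rvec'],float));t=np.array(d['tvec'],float).ravel()
    p=cv2.undistortPoints(np.array([[[u,v]]],float),np.array(d['mtx'],float),None)[0,0]
    return -R.T@t, R.T@np.array([p[0],p[1],1])
def onz(d,u,v,z):
    c,r=ray(d,u,v);return c+r*(z-c[2])/r[2]
def tri(a,b):
    A=[];B=[]
    for c,r in(a,b):
        r=r/np.linalg.norm(r);P=np.eye(3)-np.outer(r,r);A.append(P);B.append(P@c)
    return np.linalg.lstsq(np.vstack(A),np.hstack(B),rcond=None)[0]
E
python3 - <<'E'
from h import *
import pickle
D={n:cam(n,n+'0.png') for n in('scene','top')}
pickle.dump(D,open('d0.pkl','wb'))
s=readout.read_state();print({k:np.round(s[k],3) for k in s})
for n in D: print(n,np.round(ray(D[n],320,200),2))
E
```

```text
{'clock': np.float64(0.1), 'qpos': array([ 1.129,  0.629,  0.038,  1.518, -0.027,  0.996, -0.02 ]), 'qd': array([ 0.   , -0.003, -0.   , -0.001,  0.   ,  0.001,  0.   ]), 'tau': array([ 3.0000e-03, -5.6453e+01,  1.2310e+00, -1.9397e+01,  1.1000e-02,
        5.0000e-03,  0.0000e+00]), 'eef_pos': array([ 238.392, -604.109,  230.479]), 'tool_rot': array([-1.571,  0.002, -1.195]), 'force': array([0.424, 0.203, 0.59 ]), 'torque': array([-0.037, -0.011,  0.006]), 'width': np.float64(85.264)}
scene [[ 1.1660e+03 -1.9125e+02  4.9637e+02]
 [-7.9000e-01  2.6000e-01 -5.6000e-01]]
top [[ 4.30430e+02  2.70500e+01  1.08859e+03]
 [ 1.30000e-01  0.00000e+00 -9.90000e-01]]
```

View pics/top0.png

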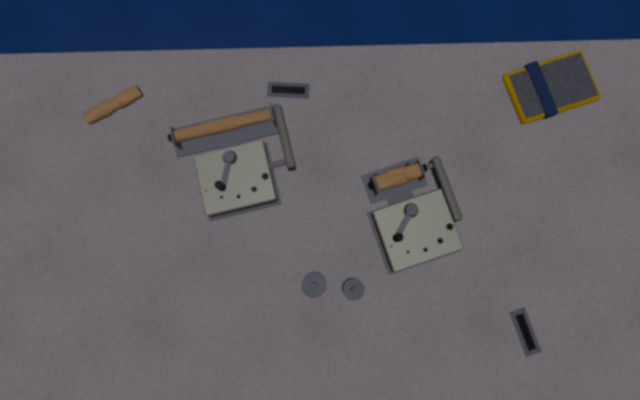

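View pics/scene0.png

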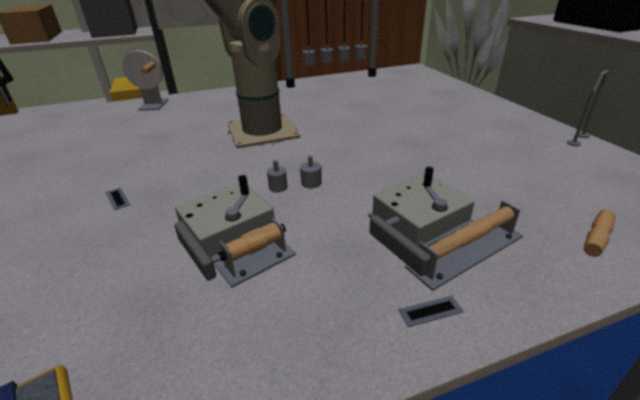

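The top view shows the short-grip unit at right: pivot about (411,210), knob (397,238), dots from (391,246) round to (450,227). The long-grip unit is at left, with its knob at (220,185). In the scene view the short unit is at left with its knob top at (243,178), and the long unit's knob is at (428,169).

Run:
```python
from h import *
import pickle
D=pickle.load(open('d0.pkl','rb'))
def blobs(n,x0,y0,x1,y1,th):
    g=D[n]['image'][y0:y1,x0:x1].max(2)
    k,_,st,c=cv2.connectedComponentsWithStats((g<th).astype(np.uint8),connectivity=8)
    return [(np.round(c[i]+[x0,y0],1),st[i,4],st[i,:4]+[x0,y0,0,0]) for i in range(1,k)]
for nm,b in(('short',(378,196,458,266)),('long',(198,148,272,210))):
    print(nm)
    for c,a,s in blobs('top',*b,75): print(c,a,s,np.round(onz(D['top'],*c,60)[:2],1))
print('scene',blobs('scene',234,170,254,200,60),blobs('scene',418,160,440,192,60))
for nm,t,s in(('s',(397,238),(243,177)),('l',(220,186),(428.5,168.5))):
    print(nm,np.round(tri(ray(D['top'],*t),ray(D['scene'],*s)),1),np.round(onz(D['top'],*t,112),1),np.round(onz(D['scene'],*s,112),1))
print('pivot',np.round(onz(D['top'],411.5,210,66),1))
a=cv2.resize(D['top']['image'][190:275,365:470],None,fx=6,fy=6,interpolation=cv2.INTER_CUBIC)
cv2.imwrite('pics/crop.png',cv2.convertScaleAbs(a[:,:,::-1],alpha=1.3))
```

```text
short
[450.1 208.8] 85 [444 196  14  26] [ 540.3 -254. ]
[405.6 208.9] 27 [404 204   6  11] [ 541.8 -157.6]
[412.6 215.2] 8 [411 214   5   3] [ 527.8 -172.2]
[449.3 226.2] 30 [447 224   6   6] [ 502.5 -250.2]
[383.5 248.4] 125 [378 228  14  38] [ 457.2 -106.5]
[397.6 236.8] 75 [393 232  10  10] [ 481.6 -137.8]
[439.8 240.4] 19 [438 238   5   5] [ 472.3 -228.1]
[425.  249.2] 10 [424 248   3   4] [ 454.  -195.4]
[407.7 251.3] 3 [407 251   2   2] [ 450.1 -158.2]
long
[266.9 154.9] 26 [265 148   5  15] [668.  144.3]
[233.4 158.8] 36 [230 152   7  12] [660.6 218.9]
[224. 160.] 1 [224 160   1   1] [658.3 239.8]
[270.6 170.8] 16 [270 167   2  10] [631.9 136.2]
[264.6 176. ] 25 [262 174   6   5] [620.5 149.5]
[220.2 185.5] 86 [215 181  11  10] [601.1 247.6]
[253.6 188.6] 15 [252 187   4   4] [592.8 173.8]
[238.1 196.1] 8 [237 195   3   3] [576.8 207.9]
[221.  196.5] 2 [221 196   1   2] [576.6 245.6]
[254.6 205.4] 120 [233 200  39  10] [555.5 171.6]
scene [(array([243.3, 184.9]), np.int32(147), array([239, 175,  10,  21]))] [(array([427.8, 176.8]), np.int32(150), array([423, 167,  10,  21]))]
s [ 476.7 -129.5  106.9] [ 476.6 -128.1  112. ] [ 485.5 -130.9  112. ]
l [593.2 239.7 108.2] [591.4 236.9 112. ] [599. 238. 112.]
pivot [ 538.5 -169.2   66. ]
```

View pics/crop.png

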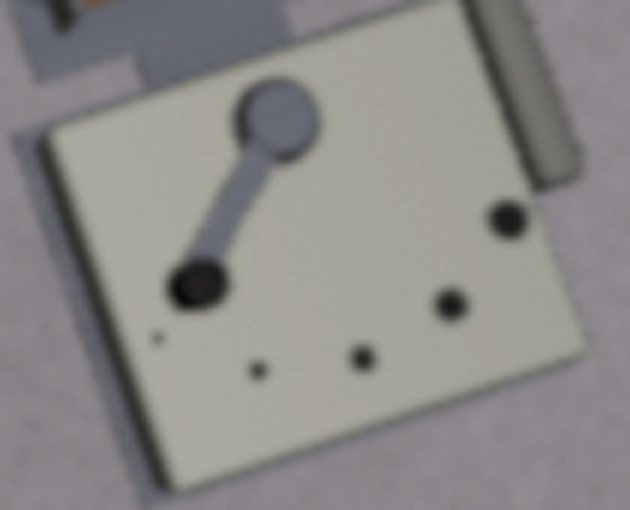

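```bash
cat >> h.py <<'E'
from scipy.spatial.transform import Rotation as Ro
def plan(goal,yaw,n,rowsonly=None):
    """rows to go straight to goal (mm) with tool x at yaw (deg), y down"""
    s=readout.read_state();R0=Ro.from_euler('xyz',s['tool_rot']);p=np.array(s['eef_pos'])
    R1=Ro.from_euler('xyz',[-np.pi/2,0,np.radians(yaw)])
    dv=(R0.inv()*R1).as_rotvec();R=R0;d=(np.array(goal)-p)/n
    for i in range(n):
        print(np.round(np.r_[R.inv().apply(d)/40,np.degrees(dv)/n/5],2).tolist())
        R=R*Ro.from_rotvec(dv/n)
E
python3 - <<'E'
from h import *
import pickle
from scipy.optimize import least_squares
d=pickle.load(open('d0.pkl','rb'))['top']
px=[(391.4,246.5),(407.8,251.4),(425,249.2),(439.8,240.4),(449.5,226.4)]
P=np.array([onz(d,*p,60)[:2] for p in px])
k=np.arange(5)-2
def f(v): a=v[2]+k*.42; return (v[:2]+90*np.c_[np.cos(a),np.sin(a)]-P).ravel()
r=least_squares(f,[538,-169,3.4]);c=r.x[:2];print(np.round(P,1),r.x,np.round(r.fun,1))
for i in range(5):
    a=r.x[2]+k[i]*.42;print(i+1,np.round(np.degrees(a),1),np.round(c+70*np.array([np.cos(a),np.sin(a)]),1))
a=r.x[2]-.84;g=c+70*np.array([np.cos(a),np.sin(a)])
plan([*g,180],np.degrees(a)+90-360,16)
E
```

```text
[[ 461.  -123.6]
 [ 449.9 -158.4]
 [ 454.  -195.4]
 [ 472.3 -228.1]
 [ 502.1 -250.6]] [ 539.16146077 -168.28305747    3.45279765] [ 0.5  0.8 -0.2 -0.1 -0.5 -0.4 -0.1 -0.3  0.4  0.1]
1 149.7 [ 478.7 -133. ]
2 173.8 [ 469.6 -160.7]
3 197.8 [ 472.5 -189.7]
4 221.9 [ 487.1 -215. ]
5 246.0 [ 510.6 -232.2]
[-0.55, 0.08, 0.62, 0.0, 0.65, -0.0]
[-0.58, 0.08, 0.59, 0.0, 0.65, -0.0]
[-0.61, 0.08, 0.55, 0.0, 0.65, -0.0]
[-0.64, 0.08, 0.52, 0.0, 0.65, -0.0]
[-0.67, 0.08, 0.48, 0.0, 0.65, -0.0]
[-0.7, 0.08, 0.44, 0.0, 0.65, -0.0]
[-0.72, 0.08, 0.4, 0.0, 0.65, -0.0]
[-0.74, 0.08, 0.36, 0.0, 0.65, -0.0]
[-0.76, 0.08, 0.32, 0.0, 0.65, -0.0]
[-0.78, 0.08, 0.27, 0.0, 0.65, -0.0]
[-0.79, 0.08, 0.23, 0.0, 0.65, -0.0]
[-0.81, 0.08, 0.18, 0.0, 0.65, -0.0]
[-0.81, 0.08, 0.14, 0.0, 0.65, -0.0]
[-0.82, 0.08, 0.09, 0.0, 0.65, -0.0]
[-0.83, 0.08, 0.05, 0.0, 0.65, -0.0]
[-0.83, 0.08, -0.0, 0.0, 0.65, -0.0]
```

Emit:
apply_moves --commands '[[[-0.55,0.08,0.62,0,0.65,0],[-0.58,0.08,0.59,0,0.65,0],[-0.61,0.08,0.55,0,0.65,0],[-0.64,0.08,0.52,0,0.65,0],[-0.67,0.08,0.48,0,0.65,0],[-0.7,0.08,0.44,0,0.65,0],[-0.72,0.08,0.4,0,0.65,0],[-0.74,0.08,0.36,0,0.65,0]]]' --claw 50

```text
clock: 0.77
eef_pos: [357.0, -368.9, 199.7]
tool_rot: [-1.577, -0.002, -1.687]
force: [0.6, -0.6, 0.0]
width: 49.6
```

Emit:
apply_moves --commands '[[[-0.76,0.08,0.32,0,0.65,0],[-0.78,0.08,0.27,0,0.65,0],[-0.79,0.08,0.23,0,0.65,0],[-0.81,0.08,0.18,0,0.65,0],[-0.81,0.08,0.14,0,0.65,0],[-0.82,0.08,0.09,0,0.65,0],[-0.83,0.08,0.05,0,0.65,0],[-0.83,0.08,0,0,0.65,0]]]'

```text
clock: 1.43
eef_pos: [491.6, -126.4, 170.3]
tool_rot: [-1.58, -0.005, -2.166]
force: [0.2, -0.3, 0.3]
width: 50.2
```

Run:
```python
from h import *
import pickle
w=cam('wrist','w1.png');pickle.dump(w,open('w1.pkl','wb'))
s=readout.read_state();print({k:np.round(s[k],3) for k in('clock','qpos','eef_pos','tool_rot','force','width')})
plan([478.7,-133,180],-120.3,4)
```

```text
{'clock': np.float64(1.483), 'qpos': array([-0.027,  0.539,  0.305,  1.968, -0.253,  0.681, -1.721]), 'eef_pos': array([ 495.637, -117.602,  169.272]), 'tool_rot': array([-1.581, -0.   , -2.158]), 'force': array([ 3.39 ,  5.53 , -1.139]), 'width': np.float64(50.243)}
[0.14, -0.07, -0.04, 0.03, -0.17, -0.0]
[0.14, -0.07, -0.04, 0.03, -0.17, -0.0]
[0.14, -0.07, -0.04, 0.03, -0.17, -0.0]
[0.14, -0.07, -0.04, 0.03, -0.17, -0.0]
```

View pics/w1.png

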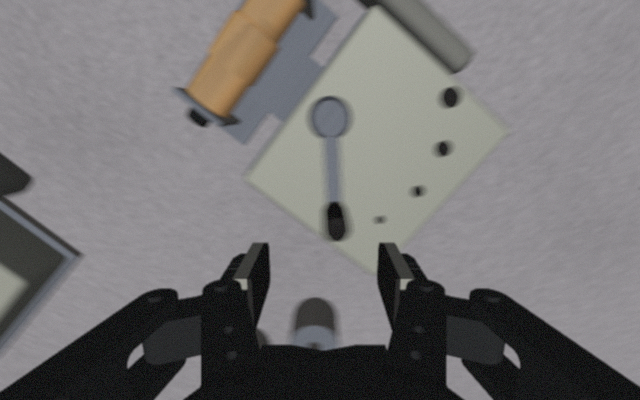

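The wrist view (blurred by motion) shows the lever from pivot (330,118) to the knob (336,220), just ahead of the jaws. I'll correct the position, then measure the knob while standing still.

Emit:
apply_moves --commands '[[[0.14,-0.07,-0.04,0.03,-0.17,0],[0.14,-0.07,-0.04,0.03,-0.17,0],[0.14,-0.07,-0.04,0.03,-0.17,0],[0.14,-0.07,-0.04,0.03,-0.17,0],[0,0,0,0,0,0],[0,0,0,0,0,0]]]' --claw 45

```text
clock: 1.98
eef_pos: [475.0, -134.7, 180.8]
tool_rot: [-1.572, -0.002, -2.089]
force: [0.4, -0.7, -0.1]
width: 44.9
```

Run:
```python
from h import *
import pickle
w=cam('wrist','w2.png')
s=readout.read_state();print({k:np.round(s[k],3) for k in('clock','eef_pos','tool_rot','force','width')})
g=w['image'].max(2);g=g[130:300,285:385]
k,_,st,c=cv2.connectedComponentsWithStats((g<50).astype(np.uint8))
for i in range(1,k):
    if st[i,4]>30:print(c[i]+[285,130],st[i]+[285,130,0,0,0])
print('cam',ray(w,320,200))
for z,a in((112,149.7),(66,149.7)):
    for q in [(478.7,-133,z)]:
        print(cv2.projectPoints(np.array([q],float),np.array(w['rvec'],float),np.array(w['tvec'],float),np.array(w['mtx'],float),None)[0].ravel())
plan([478.7,-133,110],-120.3,4)
```

```text
{'clock': np.float64(2.033), 'eef_pos': array([ 474.948, -135.095,  180.886]), 'tool_rot': array([-1.572e+00, -2.000e-03, -2.090e+00]), 'force': array([-1.127, -0.291,  0.446]), 'width': np.float64(44.873)}
[317.73059361 205.24505327] [306 188  24  35 657]
[378.44407346 271.97662771] [373 243  12  57 599]
cam (array([ 532.53894903, -168.79705995,  323.79675911]), array([-0.21531405,  0.13295017, -0.96753699]))
[316.36290848 213.06603691]
[317.43842024 196.5724237 ]
[-0.02, 0.44, 0.01, 0.0, 0.03, 0.01]
[-0.02, 0.44, 0.01, 0.0, 0.03, 0.01]
[-0.02, 0.44, 0.01, 0.0, 0.03, 0.01]
[-0.02, 0.44, 0.01, 0.0, 0.03, 0.01]
```

View pics/w2.png

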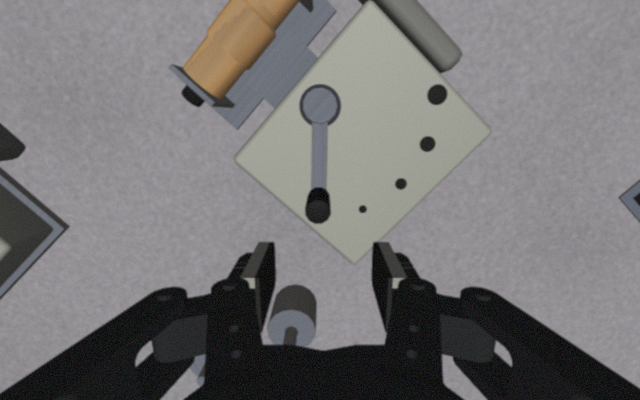

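Standing still, the knob shows its top at about (317,210), within 1 mm of the prediction, and it covers the smallest dot: it is in the 1st notch. Descending around it.

Emit:
apply_moves --commands '[[[-0.02,0.44,0.01,0,0.03,0],[-0.02,0.44,0.01,0,0.03,0],[-0.02,0.44,0.01,0,0.03,0],[-0.02,0.44,0.01,0,0.03,0],[0,0.4,0,0,0,0],[0,0.25,0,0,0,0],[0,0,0,0,0,0],[0,0,0,0,0,0]]]'

```text
clock: 2.7
eef_pos: [479.5, -139.9, 82.7]
tool_rot: [-1.564, -0.0, -2.112]
force: [-0.4, -0.8, 1.2]
width: 44.9
```

```bash
cat >> h.py <<'E'
def st():
    s=readout.read_state();print({k:np.round(s[k],3).tolist() for k in('clock','eef_pos','tool_rot','force','width')})
C=np.array([539.2,-168.3])
def arc(a1,n,r=70,z=82,yoff=-270):
    """rows along the arc to lever bearing a1 (deg), tool x tangent"""
    s=readout.read_state();p=np.array(s['eef_pos']);R=Ro.from_euler('xyz',s['tool_rot'])
    e=p[:2]-C;a0=np.degrees(np.arctan2(e[1],e[0]))%360;r0=np.hypot(*e);print('bearing',a0,'r',r0)
    for i in range(1,n+1):
        f=i/n;a=np.radians(a0+f*(a1-a0));rr=r0+f*(r-r0)
        q=np.r_[C+rr*np.array([np.cos(a),np.sin(a)]),p[2]+(z-p[2])/n]
        R1=Ro.from_euler('xyz',[-np.pi/2,0,a+np.radians(yoff)])
        dv=(R.inv()*R1).as_rotvec();m=np.degrees(np.linalg.norm(dv));dv*=min(1,5/m) if m else 1
        print(np.round(np.r_[R.inv().apply(q-p)/40,np.degrees(dv)/5],2).tolist());p=q;R=R*Ro.from_rotvec(dv)
E
python3 - <<'E'
from h import *
st();arc(173.8,8)
E
```

```text
{'clock': 2.7, 'eef_pos': [479.473, -139.921, 82.729], 'tool_rot': [-1.564, -0.0, -2.112], 'force': [-0.419, -0.775, 1.161], 'width': 44.944}
bearing 154.5852755746167 r 66.12620879225757
[0.07, 0.0, -0.0, -0.05, -1.0, 0.0]
[0.07, 0.0, -0.01, -0.03, -1.0, 0.0]
[0.07, 0.0, -0.01, -0.0, -0.56, 0.0]
[0.07, 0.0, -0.01, -0.0, -0.48, 0.0]
[0.07, 0.0, -0.01, 0.0, -0.48, 0.0]
[0.07, 0.0, -0.01, -0.0, -0.48, -0.0]
[0.07, 0.0, -0.01, 0.0, -0.48, -0.0]
[0.07, 0.0, -0.01, 0.0, -0.48, -0.0]
```

Emit:
apply_moves --commands '[[[0,0,0,0,0,0],[0.07,0,0,-0.05,-0.6,0],[0.07,0,-0.01,-0.03,-0.6,0],[0.07,0,-0.01,0,-0.6,0],[0.07,0,-0.01,0,-0.6,0],[0.07,0,-0.01,0,-0.6,0],[0.07,0,-0.01,0,-0.6,0],[0.07,0,-0.01,0,-0.6,0]]]' --claw 26

```text
clock: 3.37
eef_pos: [482.5, -140.6, 87.6]
tool_rot: [-1.556, 0.019, -1.715]
force: [3.5, 6.5, -4.3]
width: 25.8
```

Run:
```python
from h import *
st();arc(173.8,4)
```

```text
{'clock': 3.367, 'eef_pos': [482.492, -140.634, 87.561], 'tool_rot': [-1.556, 0.019, -1.715], 'force': [3.484, 6.532, -4.289], 'width': 25.846}
bearing 153.9937843745124 r 63.09673057340457
[0.12, 0.03, -0.08, -0.06, 0.99, -0.09]
[0.14, 0.02, -0.06, -0.1, 0.57, -0.14]
[0.15, 0.02, -0.04, 0.0, -0.99, 0.0]
[0.15, 0.01, -0.04, 0.0, -0.99, 0.0]
```

Emit:
apply_moves --commands '[[[0.2,0.08,-0.12,0,0.3,0],[0.2,0.06,-0.1,0,0.2,-0.1],[0.2,0.04,-0.08,0,0,0]]]'

```text
clock: 3.62
eef_pos: [472.2, -156.6, 83.0]
tool_rot: [-1.548, 0.017, -1.75]
force: [1.5, 1.6, 0.3]
width: 26.0
```

Run:
```python
from h import *
st();arc(173.8,4)
```

```text
{'clock': 3.617, 'eef_pos': [472.204, -156.637, 83.022], 'tool_rot': [-1.548, 0.017, -1.75], 'force': [1.452, 1.596, 0.333], 'width': 26.003}
bearing 170.12476214810738 r 68.00327382092318
[0.03, 0.01, -0.01, -0.27, -0.26, -0.19]
[0.03, 0.0, -0.01, 0.0, -0.18, 0.0]
[0.03, 0.0, -0.01, -0.0, -0.18, -0.0]
[0.03, 0.0, -0.01, -0.0, -0.18, 0.0]
```

Emit:
apply_moves --commands '[[[0.08,0.01,-0.02,-0.27,-0.3,-0.2],[0,0,0,0,0,0],[0,0,0,0,0,0]]]'

```text
clock: 3.87
eef_pos: [469.2, -164.4, 84.0]
tool_rot: [-1.57, -0.005, -1.728]
force: [-0.0, 0.7, -0.1]
width: 25.8
```

Run:
```python
from h import *
st();arc(197.8,5)
```

```text
{'clock': 3.867, 'eef_pos': [469.205, -164.406, 83.951], 'tool_rot': [-1.57, -0.005, -1.728], 'force': [-0.049, 0.685, -0.063], 'width': 25.806}
bearing 176.81607798946067 r 70.10319588576048
[0.13, 0.01, 0.02, -0.0, -1.0, 0.03]
[0.13, 0.01, 0.02, -0.0, -1.0, 0.02]
[0.13, 0.01, 0.01, 0.0, -1.0, 0.01]
[0.13, 0.01, 0.01, 0.0, -1.0, 0.0]
[0.13, 0.0, 0.01, 0.0, -1.0, 0.0]
```

Emit:
apply_moves --commands '[[[0.15,0.02,0.02,0,-0.7,0],[0.18,0.02,0.02,0,-0.7,0],[0.18,0.02,0.01,0,-0.7,0],[0.18,0.02,0.01,0,-0.7,0]]]'

```text
clock: 4.2
eef_pos: [470.5, -184.6, 82.3]
tool_rot: [-1.569, 0.004, -1.468]
force: [0.4, 2.2, 0.9]
width: 25.9
```

Run:
```python
from h import *
st();arc(197.8,3)
```

```text
{'clock': 4.2, 'eef_pos': [470.466, -184.647, 82.288], 'tool_rot': [-1.569, 0.004, -1.468], 'force': [0.403, 2.161, 0.949], 'width': 25.86}
bearing 193.37836536917513 r 70.65113622389849
[0.04, 0.0, 0.01, -0.01, -1.0, -0.03]
[0.04, 0.0, 0.01, -0.01, -1.0, -0.02]
[0.04, 0.0, 0.01, -0.0, -0.39, -0.0]
```

Now settle in the third notch and rest a good second, then look.

Emit:
apply_moves --commands '[[[0.06,0,0.01,0,-0.6,0],[0.05,0,0.01,0,-0.4,0],[0,0,0,0,0,0],[0,0,0,0,0,0],[0,0,0,0,0,0],[0,0,0,0,0,0],[0,0,0,0,0,0],[0,0,0,0,0,0]]]'

```text
clock: 4.87
eef_pos: [470.3, -192.7, 83.2]
tool_rot: [-1.567, 0.002, -1.384]
force: [1.0, 0.6, -0.2]
width: 26.0
```

Emit:
apply_moves --commands '[[[0,0,0,0,0,0],[0,0,0,0,0,0],[0,0,0,0,0,0],[0,0,0,0,0,0],[0,0,0,0,0,0],[0,0,0,0,0,0],[0,0,0,0,0,0],[0,0,0,0,0,0]]]'

```text
clock: 5.53
eef_pos: [470.4, -192.0, 83.1]
tool_rot: [-1.567, 0.002, -1.384]
force: [-0.3, -0.7, 0.2]
width: 26.0
```

Run:
```python
from h import *
cam('wrist','w3.png');st();arc(221.9,5)
```

```text
{'clock': 5.583, 'eef_pos': [470.458, -192.037, 83.08], 'tool_rot': [-1.567, 0.002, -1.384], 'force': [-0.09, -0.26, 0.185], 'width': 25.631}
bearing 199.05015149051522 r 72.72527486943117
[0.14, 0.01, 0.04, -0.02, -1.0, -0.01]
[0.14, 0.0, 0.04, -0.01, -1.0, -0.0]
[0.14, 0.0, 0.04, -0.01, -1.0, -0.0]
[0.14, 0.0, 0.04, -0.0, -1.0, -0.0]
[0.14, 0.0, 0.04, -0.0, -1.0, -0.0]
```

View pics/w3.png

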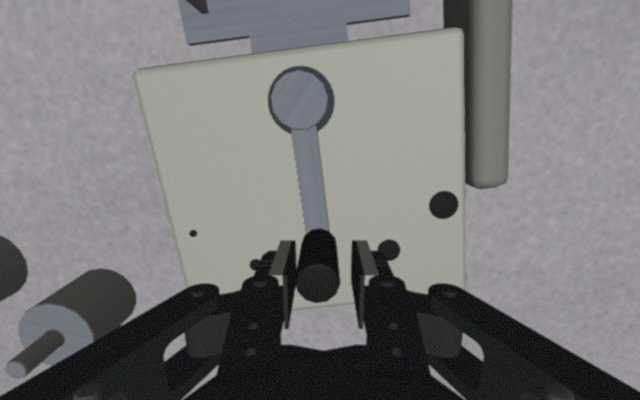

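The lever stands in the third notch: dots 1 and 2 show at left (193,233) and (256,265), dots 4 and 5 at right (388,250) and (443,205). The knob (318,270) lies between the pads without touching. It has rested over a second, so on to the fourth.

Emit:
apply_moves --commands '[[[0.15,0.01,0.04,0,-0.7,0],[0.18,0.01,0.04,0,-0.7,0],[0.18,0.01,0.04,0,-0.7,0],[0.18,0.01,0.04,0,-0.7,0]]]'

```text
clock: 5.92
eef_pos: [477.5, -204.0, 80.7]
tool_rot: [-1.576, 0.023, -1.121]
force: [-2.7, 3.6, 2.9]
width: 26.2
```

Run:
```python
from h import *
st();arc(221.9,2)
```

```text
{'clock': 5.917, 'eef_pos': [477.482, -204.029, 80.684], 'tool_rot': [-1.576, 0.023, -1.121], 'force': [-2.669, 3.639, 2.947], 'width': 26.161}
bearing 210.0668552595138 r 71.31393160862078
[0.18, -0.02, 0.04, 0.02, -0.99, -0.13]
[0.18, -0.01, 0.04, 0.0, -1.0, -0.06]
```

Emit:
apply_moves --commands '[[[0.17,-0.02,0.04,0,-0.5,-0.13],[0.17,0,0.03,0,-0.5,0]]]'

```text
clock: 6.08
eef_pos: [483.5, -213.0, 80.6]
tool_rot: [-1.578, 0.019, -1.027]
force: [-1.0, 1.7, 1.3]
width: 26.1
```

Run:
```python
from h import *
st();arc(221.9,2)
```

```text
{'clock': 6.083, 'eef_pos': [483.488, -212.99, 80.555], 'tool_rot': [-1.578, 0.019, -1.027], 'force': [-1.032, 1.725, 1.295], 'width': 26.107}
bearing 218.7351779426863 r 71.42137876013467
[0.05, -0.02, 0.02, 0.03, -0.99, -0.12]
[0.05, -0.01, 0.02, 0.02, -1.0, -0.09]
```

Emit:
apply_moves --commands '[[[0.04,-0.01,0.02,0,-0.4,-0.1],[0,0,0,0,0,0],[0,0,0,0,0,0],[0,0,0,0,0,0],[0,0,0,0,0,0],[0,0,0,0,0,0]]]'

```text
clock: 6.58
eef_pos: [485.2, -214.5, 80.9]
tool_rot: [-1.577, 0.008, -0.992]
force: [0.8, -0.3, -0.8]
width: 25.8
```

Emit:
apply_moves --commands '[[[0,0,0,0,0,0],[0,0,0,0,0,0],[0,0,0,0,0,0]]]' --claw 45

```text
clock: 6.83
eef_pos: [485.2, -214.2, 81.0]
tool_rot: [-1.577, 0.008, -0.992]
force: [-0.2, 0.6, -0.6]
width: 45.1
```

Run:
```python
from h import *
cam('wrist','w4.png');st();arc(221.9,2)
```

```text
{'clock': 6.883, 'eef_pos': [485.183, -214.173, 80.993], 'tool_rot': [-1.577, 0.008, -0.992], 'force': [-0.529, -0.342, 0.094], 'width': 45.023}
bearing 220.33895480772998 r 70.86662915010763
[0.02, -0.01, 0.01, 0.04, -1.0, -0.06]
[0.02, -0.01, 0.01, 0.02, -0.75, -0.04]
```

View pics/w4.png

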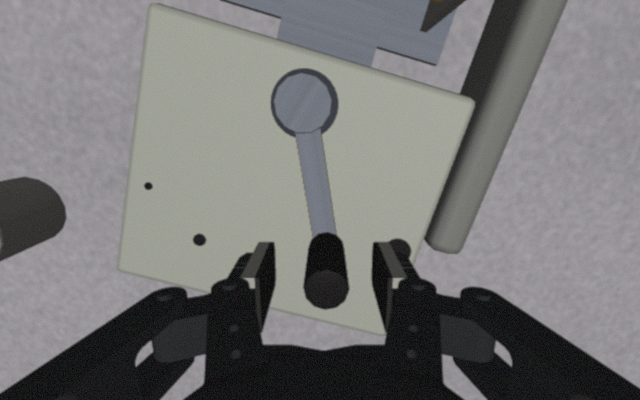

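The knob (326,270) stands free between the open pads. Dots 1 and 2 show at (148,186) and (199,240), and dot 5 shows at right (399,248). Rising straight up.

Emit:
apply_moves --commands '[[[0,-0.3,0,0,0,0],[0,-0.5,0,0,0,0],[0,-0.6,0,0,0,0],[0,-0.6,0,0,0,0],[0,-0.6,0,0,0,0],[0,-0.6,0,0,0,0],[0,0,0,0,0,0],[0,0,0,0,0,0]]]'

```text
clock: 7.55
eef_pos: [485.2, -214.0, 213.5]
tool_rot: [-1.579, 0.012, -0.993]
force: [-0.0, -0.6, 0.7]
width: 44.9
```

Emit:
apply_moves --commands '[[[0.9,0,0,0,0,0],[0.9,0,0,0,0,0],[0.9,0,0,0,0,0],[0.9,0,0,0,0,0],[0.9,0,0,0,0,0],[0,0,0,0,0,0],[0,0,0,0,0,0],[0,0,0,0,0,0]]]'

```text
clock: 8.22
eef_pos: [582.7, -367.0, 200.9]
tool_rot: [-1.587, 0.024, -0.989]
force: [0.5, -0.2, -0.9]
width: 44.7
```

Run:
```python
from h import *
d=cam('top','top9.png');st()
g=d['image'][196:266,378:470].max(2);k,_,s,c=cv2.connectedComponentsWithStats((g<75).astype(np.uint8))
for i in range(1,k): print(np.round(c[i]+[378,196],1),s[i,4])
P=lambda q:cv2.projectPoints(np.array([q],float),np.array(d['rvec'],float),np.array(d['tvec'],float),np.array(d['mtx'],float),None)[0].ravel()
print('expect 4th',P((487.1,-215,112)),P((487.1,-215,72)))
g=d['image'][148:210,198:272].max(2);k,_,s,c=cv2.connectedComponentsWithStats((g<75).astype(np.uint8))
for i in range(1,k):
    if s[i,4]>60:print('long',np.round(c[i]+[198,148],1),s[i,4])
a=cv2.resize(d['image'][130:300,150:520],None,fx=2,fy=2,interpolation=cv2.INTER_CUBIC);cv2.imwrite('pics/end.png',a[:,:,::-1])
```

```text
{'clock': 8.267, 'eef_pos': [582.318, -366.196, 200.787], 'tool_rot': [-1.587, 0.025, -0.988], 'force': [-0.055, 0.738, -1.769], 'width': 45.169}
[450.4 209.2] 85
[407.  211.6] 46
[449.3 226.2] 30
[383.5 248.5] 124
[436.3 232.7] 89
[439.8 240.2] 20
[425.  249.2] 10
[407.5 251. ] 2
expect 4th [439.26647854 232.11770229] [434.66054869 233.28801877]
long [220.2 185.5] 86
long [254.5 205.4] 118
```

View pics/end.png

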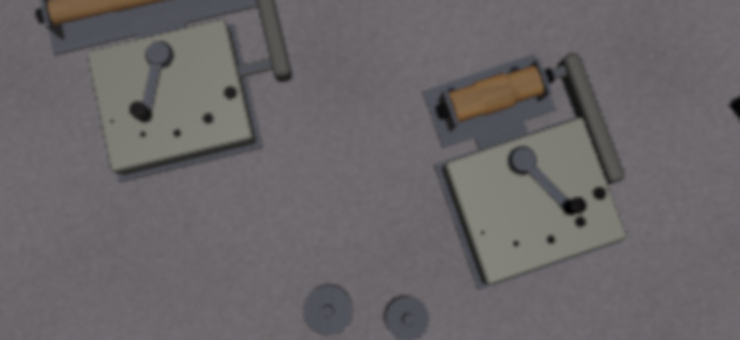

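The short unit's knob (574,206 in the crop) points at the fourth dot and matches the prediction to about a pixel. The long unit's knob has not moved, and the arm is clear.

```bash
python3 -c "
from cell import finish_job;print(finish_job())"
```

```text
the job is handed in; nothing more can be done
None
```

The short-grip unit's lever is in its fourth notch, and I handed the job in at about 8.3 s of the 38 s allowed; `finish_job` gives no verdict.

**What I did:** The lever started in the first notch. I set the jaws loosely around the knob (26 mm open) and clicked it through the second notch into the third. It rested there for over a second, with no contact force and the knob clear of the pads in the wrist picture. I then clicked it into the fourth, opened the jaws, rose straight up and moved the arm aside.

**Last checks:**
- **Short unit:** in the top view the knob's centre is at pixel (436.3, 232.7). For the fourth notch I expected about (437, 232.7), so it agrees to within a pixel. The lever angle was judged only from the pictures, as it can't be read directly.
- **Long unit:** its knob is at (220.2, 185.5), the same as at the start.
- **Arm:** it stood clear of everything at about 200 mm height, with only a small force reading (under 2 N).

**What did not go as planned:** My first push, in 3 mm steps, did not move the lever out of the first notch, and the tool turned a little ahead of it. I used larger steps (6–8 mm) after that. The fourth notch also needed a second, shorter push. The first knob height from two views came out at 107 mm, against the 112 mm given.

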